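# Open the bayonet cover of the large generator housing

### The arm

A 6-joint arm with a two-finger parallel gripper is mounted at the origin on the work surface. World frame = base frame: x ahead of the robot, y to its left, z up, the work surface at z = 0. Lengths are in mm, angles in rad, forces in N, time in s.
With the tool pointing down it reaches from about 350 to 875 mm from the base axis. Payload 4.2 kg.
Tool frame: the origin (TCP) lies at the very end of the fingers, on their centre line; the grasp point (between the pads) lies arm.hold_point_z behind it (arm.hold_point_z is the distance from the TCP to the grasp point, in mm); y points along the fingers, x is the direction in which the jaws open and shut, and the axes are right-handed (so a half turn about y gives the same grasp; the last joint's range is limited). The gripper opens to 85 mm and grips with 20 to 120 N. Pads are 22 mm wide; open, the fingers measure 114 mm over their backs; the gripper's body (76 mm by 85 mm) begins 54 mm behind the grasp point. The pads swing forward as they close: fully open they stand 13 mm farther back than shut.
Start: joints at [1.595, 0.385, 0.008, 0, -1.194, -0.259], TCP at [145.374, 607.837, 231.312] pointing down, gripper open.
Joint ranges: [-3.14, 3.14], [-1.21, 2.06], [-1.07, 1.41], [-3.16, 2.05], [-2.99, -0.16], [-3.1, 3.1]. Speed limits (rad/s): [2.79, 2.79, 3.14, 3.14, 3.14, 3.14].

### API

Orientations are given as a unit quaternion [x, y, z, w].
In Python, from bench import arm gives the robot as it stands.
- The arm moves only by the shell command python3 -m creep 'ROWS'. ROWS is JSON, a list of rows, each a list of 3 entries, a list of its own where there are three numbers: the shift along the world's x, y, z in mm, then the turn, a rotation vector about the world's x, y, z in rad, then the gripper command: -1 is shut, 1 is fully open, values between are in proportion. In form: [[[dx, dy, dz], [wx, wy, wz], jaw], ...]. A call has 1 to 12 rows; each row is the pose to reach, as a shift and turn from the pose commanded when the call began; what a row does not reach only later rows make up. A row lasts 1/12 s, in which the tool goes at most 41.7 mm and 7.16 degrees, less where a joint would pass 70% of its speed; a pose out of reach is approached as far as the arm can. A call with a gripper value outside its range is refused whole. The fingers move at their own pace and stop on an object; the grip force is fixed at half the most. Time passes only in rows, so rows that repeat a pose let the fingers close. It gives the time, the measured TCP pose, the force and the opening at its end, in the units of the state.
- arm.read_state(): the state, without advancing time (a new reading comes with each control period).
- arm.get_image(name): name is "scene" or "top" or "wrist"; returns (picture, depth): 420x560x3 uint8, red, green, blue; 420x560 float32, mm along the optical axis (not along the pixel's ray), 0 where there is no reading.
- arm.camera_params(name): a dict with "camera_matrix" (3x3 intrinsics, pixels), "extrinsics" (4x4, takes a point from world to camera coordinates); the wrist camera has in their place "T_tool_cam" (4x4, takes a point from camera to tool coordinates, whose origin is the TCP and whose axes are the tool frame's). Camera axes: x right, y down, z forward; pixel columns grow to the right and rows downward; lengths in mm; the calibration is good to about 2 mm. A picture is of the moment at which its call begins: read the wrist's pose just before it. camera_params takes no time and is no camera call.
- arm.job_done(): hands the job in, once; it reports no verdict.
The state is a dict: "clock": time; "joints": joint angles; "joint_vel": joint speeds; "joint_efforts": joint torques, N m; "position": TCP position; "ee_rot": TCP orientation; "contact_force": force on the tool from outside, world axes, zero at the start; "wrist_torque": the same for the moment, N m; "gripper_width": finger opening in mm.
Only numpy, scipy, OpenCV 4.12 (cv2) and the standard library are available. Lean on these libraries where they do the work, as an engineer would, in place of code of your own. Each camera call takes 0.05 s, during which the arm holds its last target.

### The job

Open the larger of the two round housings: hold its white cover by its bar grip, turn it a quarter turn anticlockwise (seen from above) so that its two lugs come out from under the claws, and lift it off. Lower the cover, still in the gripper, into the black tray and leave it lying flat and right way up inside the tray. Leave the smaller housing's cover as it is.

Things in the scene. Friction and masses are not known exactly. Their poses are not given: they have to be found in the camera images.
- cover: White cover of the larger housing, 150 g. Origin: centre of its underside, z up. Upwards: spigot 68 mm across, z 0-8 mm; round plate 100 mm across, z 8-13 mm, with two opposite lugs 20 mm wide reaching 62 mm from the axis along its +x and -x; on top a grey bar grip along its x axis, 64 mm long (x), 18 mm thick (y), z 13-47 mm, to be pinched across its y.
- housing: Larger grey housing, fixed, 152 mm across. Origin: centre of its underside, z up. Plate rests at z 60 mm, spigot has 4 mm play in the bore. Two claws (undersides z 68, tops z 73 mm, over 53 mm off axis) roof the lugs, which start along its x; a stop blocks clockwise turning. Anticlockwise (+z) the cover turns with light friction, is free from 60 to 130 degrees and then lifts straight out.
- tray: Low open square black tray fixed to the bench, 220 mm by 220 mm outside, 18 mm high, walls and floor 5 mm thick. Origin: centre of its underside, z up, sides along its x and y. The cover lies in it with its origin 5 mm above the bench.
- small_lug (a point): On the white cover of the smaller housing (a bystander of the same shape: cover plate 68 mm across, housing 45 mm high and 120 mm across, its bar grip's top 78 mm above the bench): the end of one lug, 46 mm from that cover's axis along the cover's +x; axes as the cover's. That cover stays locked.
There are look-alikes about, which are no part of the job. What is shaped like the cover but green is not meant. What is shaped like the housing but turquoise is not meant.

How it is judged (in metres and radians):
On the way, in this order (a step that is already met when the one before it is completed fails the run):
1. the cover is turned at least 45 degrees on its housing, still seated (within 7 mm of the axis and 8 mm of its seat) (angle between the x axis of cover and the x axis of housing, either way round above 0.785 rad and horizontal distance between cover and housing below 0.007 m and z of cover in the frame of housing below 0.06 m), for 0.04 s.
2. the cover is lifted clear, its underside at least 25 mm above the housing's top, held in the fingers (z of cover in the frame of housing above 0.085 m and contact force between the fingers and cover above 0.2 N), for 0.1 s.
3. the cover is inside the tray, its underside less than 30 mm above the bench, still held in the fingers (x of cover in the frame of tray between -0.058 and 0.058 m and y of cover in the frame of tray between -0.058 and 0.058 m and z of cover in the frame of tray below 0.03 m and contact force between the fingers and cover above 0.2 N), for 0.04 s.
At the end, for the whole second after the job is handed in: The large cover lies at rest in the tray, right way up and flat (within 10 degrees, underside within 6 mm of the tray's floor), its centre within 58 mm of the tray's centre along each tray side; the small cover's lug is within 15 mm of where it was (x of cover in the frame of tray between -0.058 and 0.058 m and y of cover in the frame of tray between -0.058 and 0.058 m and z of cover in the frame of tray below 0.011 m and angle between cover's own z axis and vertical below 0.17 rad and linear speed of cover below 0.02 m/s and distance of small_lug from where it was at the start of the episode below 0.015 m); the robot touches nothing.
It fails at once if the smaller housing's cover is turned or shifted (its lug moves more than 15 mm) (distance of small_lug from where it was at the start of the episode above 0.015 m).
It also fails if it takes over 45 s, if anything falls off the work surface, if the arm or the gripper's body presses on something with over 40 N, if the wrist force passes 120 N, or if a joint passes its speed limit or range.

## Working session

There is one attempt and no reset: what is moved stays moved. The work goes in short steps, Python scripts to look and compute and a shell command to move; the robot and the scene stay as the last step left them, time stands still between calls to the robot, and variables do not carry over. Pictures are saved under pics/ and viewed, and the job is handed in when it is done.

```bash
mkdir -p pics
cat > h.py <<'E'
from bench import arm
import numpy as np, cv2
def cap(name,tag):
    im,d=arm.get_image(name); cv2.imwrite(f'pics/{tag}.png',im[:,:,::-1]); np.savez(f'pics/{tag}.npz',im=im,d=d); return im,d
def cam(name):
    p=arm.camera_params(name); return np.array(p['camera_matrix']),np.array(p['extrinsics'])
def world(name,d):
    K,E=cam(name); v,u=np.mgrid[:d.shape[0],:d.shape[1]]
    P=np.stack([(u-K[0,2])/K[0,0]*d,(v-K[1,2])/K[1,1]*d,d],-1)
    return (P-E[:3,3])@E[:3,:3]
E
python3 - <<'E'
from h import *
cap('scene','s0');cap('top','t0')
print(arm.read_state(),arm.hold_point_z)
print(cam('top'))
E
```

```text
{'clock': 0.1, 'joints': array([ 1.59459392e+00,  3.85505898e-01,  6.77929082e-03, -4.62469643e-04,
       -1.19398908e+00, -2.58587051e-01]), 'joint_vel': array([-0.00029292, -0.00138842,  0.00410945,  0.0025891 ,  0.00021944,
       -0.00166507]), 'joint_efforts': array([ 6.23698998e-04, -3.93317020e+01,  1.88930118e+01,  4.19797495e+00,
       -2.59114575e-03,  1.61173496e-06]), 'position': array([145.26081101, 607.35764118, 230.31762421]), 'ee_rot': array([ 0.43847744, -0.55470698,  0.55560961, -0.43741932]), 'contact_force': array([ 0.2670604 ,  0.89262653, -0.36989791]), 'wrist_torque': array([ 0.00435165, -0.03446692,  0.00581452]), 'gripper_width': 85.17437387696563} 18.700000000000003
(array([[428.79421476,   0.        , 275.25946456],
       [  0.        , 428.79421476, 206.66799043],
       [  0.        ,   0.        ,   1.        ]]), array([[ 2.75245571e-02, -9.99619124e-01,  2.00131344e-03,
        -1.06501889e+02],
       [-9.95336448e-01, -2.75916934e-02, -9.24340544e-02,
         5.77245306e+02],
       [ 9.24540682e-02,  5.52226192e-04, -9.95716797e-01,
         1.08418017e+03],
       [ 0.00000000e+00,  0.00000000e+00,  0.00000000e+00,
         1.00000000e+00]]))
```

View pics/s0.png

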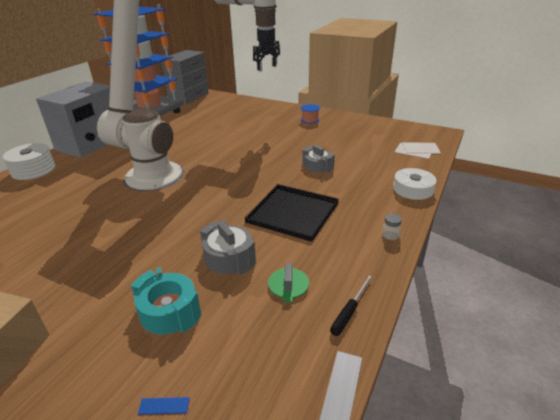

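View pics/t0.png

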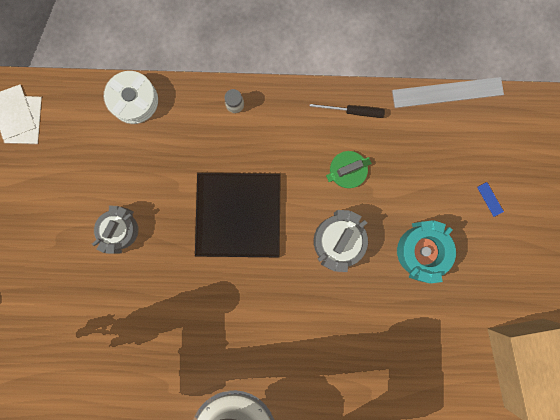

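Scene and top show two grey housings with white covers: one at top-view pixel (341,240), and a smaller one at (114,230). The black tray is at (238,214). The green cover (350,169) and the turquoise housing (427,251) are decoys. I'll enlarge and measure.

Run:
```python
from h import *
z=np.load('pics/t0.npz');im,d=z['im'],z['d'];W=world('top',d)
a=cv2.resize(im[195:285,295:390],None,fx=5,fy=5,interpolation=cv2.INTER_CUBIC)
b=cv2.resize(im[195:265,80:150],None,fx=4,fy=4,interpolation=cv2.INTER_CUBIC)
c=np.zeros((450,475+280,3),np.uint8);c[:,:475]=a;c[:280,475:]=b
cv2.imwrite('pics/crop.png',c[:,:,::-1])
hsv=cv2.cvtColor(im,cv2.COLOR_RGB2HSV)
def heights(cu,cv_,r):
    v,u=np.mgrid[:420,:560];m=(np.hypot(u-cu,v-cv_)<r)
    return m
for cu,cv_ in((341,240),(114,230)):
    m=heights(cu,cv_,32);h=W[...,2][m];print(np.histogram(h,bins=np.arange(-10,130,6)))
    for lo,hi in ((66,73),(52,60),(98,115),(70,85),(40,66)):
        mm=m&(W[...,2]>lo)&(W[...,2]<hi)
        if mm.sum()>20:
            P=W[mm][:,:2];r=cv2.minAreaRect((P).astype(np.float32));print(lo,hi,mm.sum(),P.mean(0),r)
# tray
m=(hsv[...,2]<60);m[:, :185]=0;m[:,295:]=0;m[:165]=0;m[265:]=0
n,l,s,cc=cv2.connectedComponentsWithStats(m.astype(np.uint8));k=1+np.argmax(s[1:,4]);mm=l==k
P=W[mm];print(s[k],np.percentile(P[:,2],[1,10,50,90,99]));print(cv2.minAreaRect(P[:,:2].astype(np.float32)))
```

```text
(array([ 68, 550,  40,  12,  10,  12,  13,   6,   7,  12,  63, 750, 902,
       468,  56,  10,   8, 122,  81,   0,   0,   0,   0]), array([-10,  -4,   2,   8,  14,  20,  26,  32,  38,  44,  50,  56,  62,
        68,  74,  80,  86,  92,  98, 104, 110, 116, 122, 128]))
66 73 531 [ 495.79920597 -257.55588188] ((497.13763427734375, -258.55743408203125), (97.8109130859375, 151.91387939453125), 65.49105834960938)
52 60 506 [ 497.18013844 -257.33648615] ((498.70684814453125, -258.0598449707031), (130.32614135742188, 127.5995864868164), 86.99131774902344)
98 115 81 [ 496.59568454 -257.88045077] ((496.516357421875, -257.633544921875), (17.399118423461914, 61.910804748535156), 61.48881912231445)
70 85 425 [ 495.88092538 -257.21825082] ((497.04559326171875, -258.7524108886719), (77.72737884521484, 152.72146606445312), 68.40764617919922)
40 66 1598 [ 497.76227036 -256.20641748] ((503.25054931640625, -257.8229064941406), (130.13009643554688, 138.08607482910156), 89.02021789550781)
(array([ 196, 1282,  109,   30,   35,   29,   29,   34,  298,  505,  271,
        222,   17,   30,  100,    4,    0, 
[... 227 characters left out ...]
0185546875, 317.18060302734375), (16.020917892456055, 41.21689987182617), 62.96103286743164)
52 60 383 [509.72226839 318.16391081] ((509.42547607421875, 318.5060119628906), (63.07655334472656, 120.01905059814453), 68.89851379394531)
70 85 129 [509.36654959 318.09369448] ((509.42364501953125, 318.4248352050781), (17.14391326904297, 43.6727180480957), 65.20193481445312)
40 66 1269 [508.51364765 315.97301603] ((509.78790283203125, 318.9169921875), (99.08870697021484, 120.02532958984375), 67.13928985595703)
[ 195  173   85   84 6952] [-1.45240059  1.03032501  3.9022346   8.25028112 19.63652178]
((558.9566650390625, 8.665031433105469), (218.20693969726562, 219.15280151367188), 1.5402888059616089)
```

View pics/crop.png

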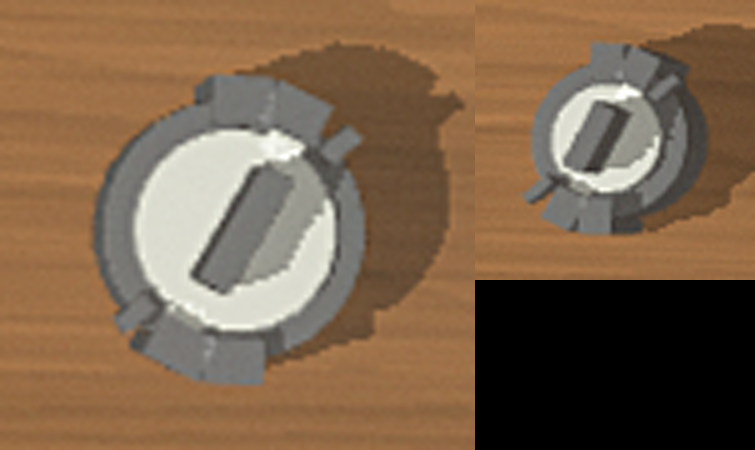

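Run:
```python
from h import *
from scipy.spatial.transform import Rotation as R
z=np.load('pics/t0.npz');im,d=z['im'],z['d'];W=world('top',d)
v,u=np.mgrid[:420,:560];m=(np.hypot(u-341,v-240)<32)
for lo in(88,92,95):
    P=W[m&(W[...,2]>lo)&(W[...,2]<110)]
    c=P[:,:2]-P[:,:2].mean(0);w,V=np.linalg.eigh(c.T@c);print(lo,len(P),P.mean(0),np.degrees(np.arctan2(V[1,1],V[0,1])),np.ptp(c@V,axis=0))
hsv=cv2.cvtColor(im,cv2.COLOR_RGB2HSV)
w=m&(hsv[...,1]<40)&(hsv[...,2]>170);print(W[w].mean(0))
P=W[m&(W[...,2]>45)&(W[...,2]<85)]
print(cv2.minEnclosingCircle(P[:,:2].astype(np.float32)))
s=arm.read_state();M=R.from_quat(s['ee_rot']).as_matrix();print(M.round(3))
print(np.degrees(np.arctan2(M[1,0],M[0,0])), arm.camera_params('wrist'))
```

```text
88 210 [ 496.70231085 -257.47726733   97.20304427] 151.4701870183122 [18.60748312 64.15339721]
92 203 [ 496.58345641 -257.64419706   97.46821545] 151.006149728166 [18.51466932 64.02708589]
95 179 [ 496.90884697 -257.98829189   97.91931419] 150.28010804200116 [18.32033627 64.01599832]
[ 496.07756453 -250.70824467   68.77416795]
((497.40740966796875, -257.86883544921875), 77.18282318115234)
[[-0.233 -0.     0.973]
 [-0.973 -0.002 -0.233]
 [ 0.002 -1.     0.   ]]
-103.46222294032454 {'camera_matrix': array([[358.11241546,   0.        , 284.32905876],
       [  0.        , 358.11241546, 210.03793407],
       [  0.        ,   0.        ,   1.        ]]), 'T_tool_cam': array([[ 9.99999404e-01,  1.08841678e-03, -8.03724537e-05,
         1.78884275e-01],
       [ 3.78303958e-04, -2.76610255e-01,  9.60982114e-01,
        -1.41675569e+02],
       [ 1.02371721e-03, -9.60981572e-01, -2.76610502e-01,
         7.00806305e+01],
       [ 0.00000000e+00,  0.00000000e+00,  0.00000000e+00,
         1.00000000e+00]])}
```

Identification: (341,240) is the larger housing. Its outer circle is 77 mm in radius over the claws, its grip top is at z≈98, and the bar measures 64×18.5 mm. The one at (114,230) is smaller, with its grip top at 78. The crop shows the first is grey with a white cover, so it is the target, centred at (497,-258) with its bar axis at -29°.

I'll move over in an arc, turning the jaws so that joint 6 keeps room for the +90° turn.

```bash
python3 -m creep '[[[24,-23,0],[0,0,-0.12],1],[[49,-46,0],[0,0,-0.24],1],[[73,-69,0],[0,0,-0.36],1],[[98,-92,0],[0,0,-0.48],1],[[122,-115,0],[0,0,-0.6],1],[[147,-139,0],[0,0,-0.72],1],[[171,-162,0],[0,0,-0.84],1],[[196,-185,0],[0,0,-0.96],1],[[220,-208,0],[0,0,-1.08],1],[[245,-231,0],[0,0,-1.2],1],[[270,-254,0],[0,0,-1.32],1],[[295,-278,0],[0,0,-1.44],1]]'; python3 -c "
from bench import arm;print(arm.read_state()['joints'])"
```

```text
clock: 1.1
position: [441.1, 328.4, 231.0]
ee_rot: [-0.039, -0.706, 0.706, 0.039]
contact_force: [0.5, 0.2, 0.0]
gripper_width: 85.3
[ 9.34656953e-01  2.57934264e-01 -1.77914916e-01 -2.50732736e-04
 -1.13558280e+00 -1.04428563e+00]
```

```bash
python3 -m creep '[[[5,-40,0],[0,0,-0.11],1],[[10,-80,0],[0,0,-0.22],1],[[15,-120,0],[0,0,-0.33],1],[[20,-160,0],[0,0,-0.44],1],[[25,-200,0],[0,0,-0.55],1],[[30,-240,0],[0,0,-0.66],1],[[35,-280,0],[0,0,-0.77],1],[[40,-320,0],[0,0,-0.88],1],[[45,-360,0],[0,0,-0.99],1],[[50,-400,0],[0,0,-1.1],1],[[53,-440,0],[0,0,-1.21],1],[[57,-480,0],[0,0,-1.32],1]]' && python3 -m creep '[[[0,-30,0],[0,0,-0.11],1],[[0,-60,0],[0,0,-0.22],1],[[0,-90,-10],[0,0,-0.33],1],[[0,-108,-20],[0,0,-0.44],1],[[0,-108,-30],[0,0,-0.55],1],[[0,-108,-40],[0,0,-0.65],1],[[0,-108,-40],[0,0,-0.65],1],[[0,-108,-40],[0,0,-0.65],1]]'
python3 - <<'E'
from h import *
from scipy.spatial.transform import Rotation as R
s=arm.read_state();M=R.from_quat(s['ee_rot']).as_matrix()
print(s['joints'].round(3),s['position'].round(1),M.round(3),np.degrees(np.arctan2(M[1,0],M[0,0])))
im,d=cap('wrist','w1');cap('scene','s1')
T=np.array(arm.camera_params('wrist')['T_tool_cam']);K=np.array(arm.camera_params('wrist')['camera_matrix'])
v,u=np.mgrid[:420,:560]
P=np.stack([(u-K[0,2])/K[0,0]*d,(v-K[1,2])/K[1,1]*d,d],-1)@T[:3,:3].T+T[:3,3]
W=P@M.T+s['position'];np.save('pics/w1W.npy',W)
m=(d>0)&(W[...,2]>88)&(W[...,2]<106)&(np.hypot(W[...,0]-497,W[...,1]+258)<50)
P=W[m];c=P[:,:2]-P[:,:2].mean(0);w,V=np.linalg.eigh(c.T@c);print(len(P),P.mean(0),np.median(P[:,2]),np.degrees(np.arctan2(V[1,1],V[0,1])),np.ptp(c@V,axis=0),cv2.minAreaRect(P[:,:2].astype(np.float32)))
E
```

```text
clock: 2.1
position: [496.8, -152.1, 231.1]
ee_rot: [-0.463, -0.534, 0.534, 0.464]
contact_force: [0.9, 1.2, 0.4]
gripper_width: 85.5
clock: 2.77
position: [496.9, -258.2, 190.6]
ee_rot: [-0.608, -0.36, 0.361, 0.609]
contact_force: [0.4, -0.0, -0.4]
gripper_width: 85.7
[-0.19   0.309 -0.213  0.    -1.05  -1.882] [ 496.9 -258.2  190.6] [[ 0.48  -0.002 -0.877]
 [ 0.877  0.     0.48 ]
 [-0.001 -1.     0.002]] 61.30675448490625
2359 [ 495.21030455 -256.43308992   97.9100531 ] 98.05201664471693 150.82728592943033 [17.81715297 63.69923308] ((496.95941162109375, -257.24737548828125), (17.673627853393555, 63.6642951965332), 60.99662399291992)
```

View pics/w1.png

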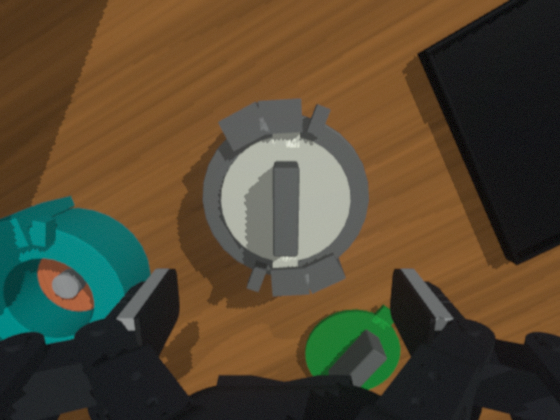

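The wrist view shows the bar at (286,208), vertical between the fingers. Its centre is (497,-257.2), top z 98 and axis 151°, matching the top view. I'll descend 121 mm and close.

```bash
python3 -m creep '[[[0,0,-20],[0,0,0],1],[[0,0,-40],[0,0,0],1],[[0,0,-60],[0,0,0],1],[[0,0,-80],[0,0,0],1],[[0,0,-100],[0,0,0],1],[[0,0,-112],[0,0,0],1],[[0,0,-121],[0,0,0],1],[[0,0,-121],[0,0,0],1],[[0,0,-121],[0,0,0],1]]' && python3 -m creep '[[[0,0,0],[0,0,0],-1],[[0,0,0],[0,0,0],-1],[[0,0,0],[0,0,0],-1],[[0,0,0],[0,0,0],-1],[[0,0,0],[0,0,0],-1],[[0,0,0],[0,0,0],-1],[[0,0,0],[0,0,0],-1],[[0,0,0],[0,0,0],-1]]'
```

```text
clock: 3.62
position: [497.9, -258.1, 70.9]
ee_rot: [0.609, 0.36, -0.36, -0.608]
contact_force: [0.1, -0.2, -0.5]
gripper_width: 85.7
clock: 4.28
position: [497.7, -258.2, 70.8]
ee_rot: [0.609, 0.36, -0.36, -0.608]
contact_force: [-0.8, 0.7, 3.7]
gripper_width: 17.3
```

Gripped at 17.3 mm. I'll turn the first 34° and check the force.

```bash
python3 -m creep '[[[0,0,0],[0,0,0.1],-1],[[0,0,0],[0,0,0.2],-1],[[0,0,0],[0,0,0.3],-1],[[0,0,0],[0,0,0.4],-1],[[0,0,0],[0,0,0.5],-1],[[0,0,0],[0,0,0.6],-1],[[0,0,0],[0,0,0.6],-1]]'; python3 -c "
from bench import arm;s=arm.read_state();print(s['joints'].round(3),s['wrist_torque'].round(2))"
```

```text
clock: 4.87
position: [497.8, -258.4, 70.8]
ee_rot: [0.475, 0.524, -0.524, -0.474]
contact_force: [0.4, -0.4, 3.7]
gripper_width: 17.2
[-0.19   0.445 -0.354  0.    -0.771 -1.283] [0.08 0.02 0.09]
```

```bash
python3 -m creep '[[[0,0,0],[0,0,0.1],-1],[[0,0,0],[0,0,0.2],-1],[[0,0,0],[0,0,0.3],-1],[[0,0,0],[0,0,0.4],-1],[[0,0,0],[0,0,0.5],-1],[[0,0,0],[0,0,0.6],-1],[[0,0,0],[0,0,0.7],-1],[[0,0,0],[0,0,0.8],-1],[[0,0,0],[0,0,0.9],-1],[[0,0,0],[0,0,0.98],-1],[[0,0,0],[0,0,0.98],-1]]'
python3 - <<'E'
from h import *
s=arm.read_state();print(s['joints'].round(3),s['wrist_torque'].round(2))
cap('wrist','w2')
cap('scene','s2');im,d=cap('top','t2')
cv2.imwrite('pics/t2c.png',cv2.resize(im[180:290,280:400],None,fx=5,fy=5)[:,:,::-1])
E
```

```text
clock: 5.78
position: [497.8, -258.3, 70.8]
ee_rot: [-0.173, -0.685, 0.686, 0.173]
contact_force: [-0.1, 1.3, 3.8]
gripper_width: 17.3
[-0.19   0.445 -0.354  0.001 -0.771 -0.305] [0.14 0.09 0.11]
```

View pics/w2.png

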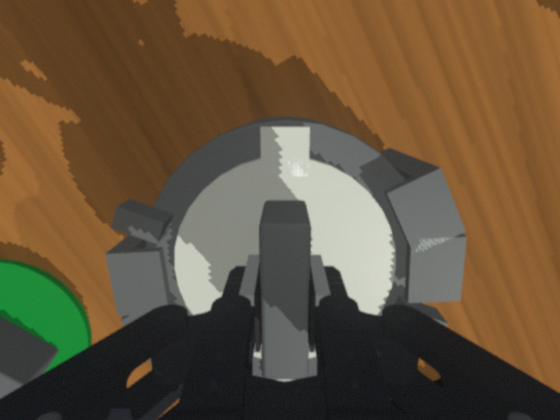

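View pics/s2.png

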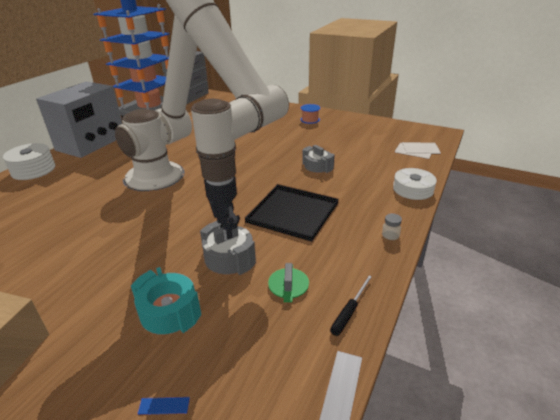

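The wrist view shows the cover's lug at (287,140), clear of the claws at (430,230) and (140,280). Lifting straight up.

```bash
python3 -m creep '[[[0,0,3],[0,0,0],-1],[[0,0,8],[0,0,0],-1],[[0,0,14],[0,0,0],-1],[[0,0,20],[0,0,0],-1],[[0,0,30],[0,0,0],-1],[[0,0,45],[0,0,0],-1],[[0,0,60],[0,0,0],-1],[[0,0,75],[0,0,0],-1],[[0,0,80],[0,0,0],-1],[[0,0,80],[0,0,0],-1]]'
python3 - <<'E'
from h import *
cap('wrist','w3');cap('scene','s3')
E
```

```text
clock: 6.77
position: [498.3, -258.4, 152.4]
ee_rot: [0.174, 0.686, -0.686, -0.171]
contact_force: [0.3, 0.1, -1.5]
gripper_width: 17.1
```

View pics/w3.png

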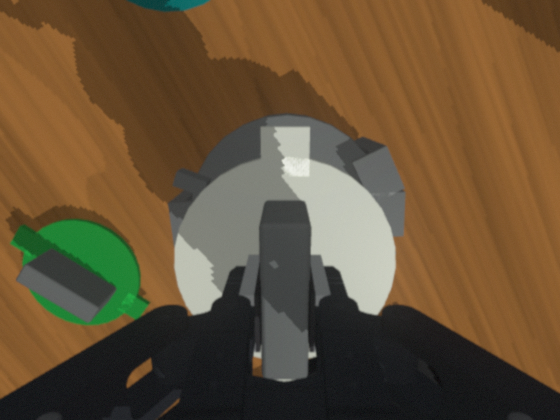

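View pics/s3.png

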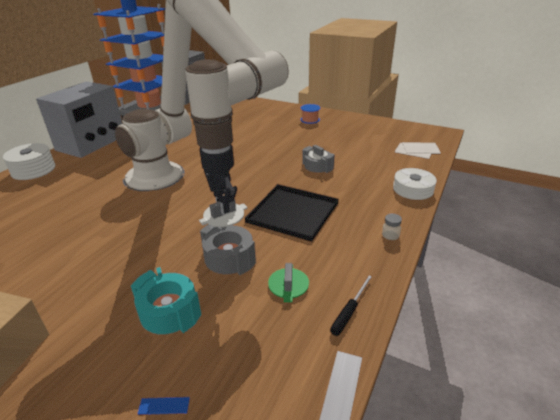

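The cover is held level, about 80 mm above its seat. Moving to the tray centre at (559, 9).

```bash
python3 -m creep '[[[5,22,0],[0,0,0],-1],[[12,52,0],[0,0,0],-1],[[20,86,0],[0,0,0],-1],[[28,120,0],[0,0,0],-1],[[36,154,0],[0,0,0],-1],[[43,188,0],[0,0,0],-1],[[51,222,0],[0,0,0],-1],[[57,248,0],[0,0,0],-1],[[61,262,0],[0,0,0],-1],[[61.5,267,0],[0,0,0],-1],[[61.5,267,0],[0,0,0],-1]]'
python3 - <<'E'
from h import *
cap('wrist','w4');cap('scene','s4')
E
```

```text
clock: 7.78
position: [558.4, 9.5, 149.3]
ee_rot: [-0.172, -0.685, 0.686, 0.173]
contact_force: [-0.7, 0.8, -1.6]
gripper_width: 16.8
```

View pics/w4.png

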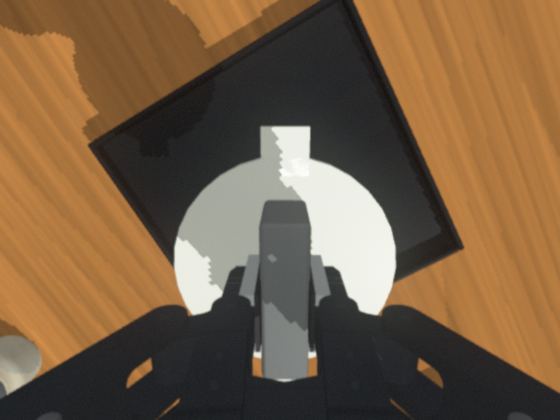

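The cover is held unchanged over the tray, whose corners show at (345,0), (92,147) and (462,247). Lowering, with the last millimetres slow.

```bash
python3 -m creep '[[[0,0,-15],[0,0,0],-1],[[0,0,-35],[0,0,0],-1],[[0,0,-55],[0,0,0],-1],[[0,0,-75],[0,0,0],-1],[[0,0,-95],[0,0,0],-1],[[0,0,-108],[0,0,0],-1],[[0,0,-114],[0,0,0],-1],[[0,0,-118],[0,0,0],-1],[[0,0,-121],[0,0,0],-1],[[0,0,-123],[0,0,0],-1],[[0,0,-123],[0,0,0],-1],[[0,0,-123],[0,0,0],-1]]'
```

```text
clock: 8.88
position: [559.3, 8.9, 28.0]
ee_rot: [0.173, 0.686, -0.685, -0.172]
contact_force: [0.1, 0.3, -0.5]
gripper_width: 17.1
```

```bash
python3 -m creep '[[[0,0,-1],[0,0,0],-1],[[0,0,-2],[0,0,0],-1],[[0,0,-3],[0,0,0],-1],[[0,0,-3],[0,0,0],-1],[[0,0,-3],[0,0,0],-1]]'
```

```text
clock: 9.3
position: [558.8, 8.9, 24.3]
ee_rot: [-0.173, -0.686, 0.686, 0.173]
contact_force: [-0.1, -0.4, -2.1]
gripper_width: 17.2
```

```bash
python3 -m creep '[[[0,0,-0.5],[0,0,0],-1],[[0,0,-1],[0,0,0],-1],[[0,0,-1],[0,0,0],-1],[[0,0,-1],[0,0,0],-1]]'
```

```text
clock: 9.63
position: [559.0, 8.9, 23.8]
ee_rot: [0.173, 0.686, -0.686, -0.173]
contact_force: [-1.9, 0.1, 4.2]
gripper_width: 17.2
```

Contact with the tray floor (Fz went from -2 to +4 N). Opening, then straight up.

```bash
python3 -m creep '[[[0,0,0],[0,0,0],0.2],[[0,0,0],[0,0,0],0.2],[[0,0,0],[0,0,0],0.2],[[0,0,0],[0,0,0],0.2],[[0,0,0],[0,0,0],0.2],[[0,0,0],[0,0,0],0.2]]' && python3 -m creep '[[[0,0,5],[0,0,0],0.2],[[0,0,15],[0,0,0],0.2],[[0,0,30],[0,0,0],0.2],[[0,0,50],[0,0,0],0.2],[[0,0,75],[0,0,0],0.2],[[0,0,100],[0,0,0],0.2],[[0,0,130],[0,0,0],0.2],[[0,0,150],[0,0,0],0.2],[[0,0,150],[0,0,0],0.2],[[0,0,150],[0,0,0],0.2]]'
python3 - <<'E'
from h import *
from scipy.spatial.transform import Rotation as R
s=arm.read_state();M=R.from_quat(s['ee_rot']).as_matrix()
im,d=cap('wrist','w5');cap('scene','s5');cap('top','t5')
p=arm.camera_params('wrist');T=np.array(p['T_tool_cam']);K=np.array(p['camera_matrix'])
v,u=np.mgrid[:420,:560]
W=(np.stack([(u-K[0,2])/K[0,0]*d,(v-K[1,2])/K[1,1]*d,d],-1)@T[:3,:3].T+T[:3,3])@M.T+s['position']
near=(d>0)&(np.hypot(W[...,0]-559,W[...,1]-9)<70)
for lo,hi in((46,58),(13,24)):
    P=W[near&(W[...,2]>lo)&(W[...,2]<hi)&((im.min(-1)>120)|(lo>40))]
    A=np.c_[P[:,:2]-P[:,:2].mean(0),np.ones(len(P))];print(lo,len(P),P.mean(0),np.linalg.lstsq(A,P[:,2],rcond=None)[0],cv2.minAreaRect(P[:,:2].astype(np.float32)))
E
```

```text
clock: 10.13
position: [558.9, 8.8, 23.2]
ee_rot: [-0.173, -0.686, 0.686, 0.173]
contact_force: [-0.3, -0.1, -0.3]
gripper_width: 51.2
clock: 10.97
position: [559.5, 9.0, 175.7]
ee_rot: [0.174, 0.686, -0.685, -0.172]
contact_force: [-0.7, -1.2, -0.8]
gripper_width: 50.6
46 1872 [557.49537222   6.86868446  51.00392199] [2.12322942e-03 5.15673767e-03 5.10039220e+01] ((558.380859375, 8.253700256347656), (63.46222686767578, 17.928136825561523), 62.36838150024414)
13 9063 [556.61502506   5.36881048  17.19642029] [4.32233878e-04 4.08301482e-04 1.71964203e+01] ((558.4854125976562, 8.598197937011719), (99.7754898071289, 102.61769104003906), 15.279123306274414)
```

View pics/w5.png

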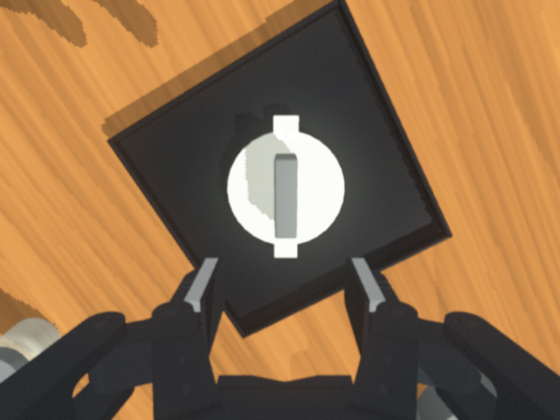

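View pics/s5.png

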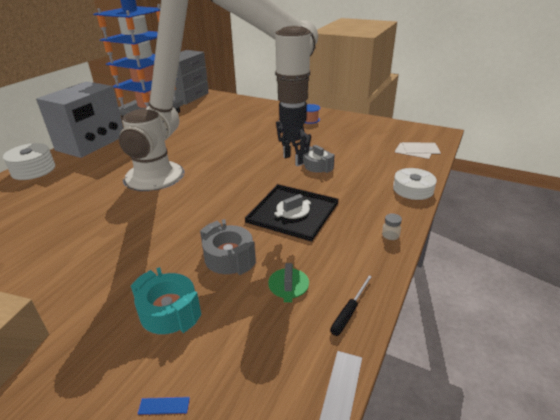

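The wrist view shows the cover flat in the middle of the tray, its plate around (286,187) and the grip on top. The plate top is at z 17.2 mm (18 expected), its tilt is under 0.1°, and its centre is (558.5, 8.5). The arm is clear, and the small housing looks untouched in the scene view.

```bash
python3 -c "
from bench import arm;print(arm.job_done())"
```

```text
the job is handed in; nothing more can be done
None
```

The larger housing's white cover now lies flat and right way up in the middle of the black tray, and I have handed the job in. I gripped the cover by its bar, turned it about 90° anticlockwise on its seat, and lifted it 80 mm clear. I then lowered it, still held, onto the tray floor, let go and drew the gripper straight up.

- **Placement:** the last wrist-camera measurement put the cover centre within about 1 mm of the tray centre. Its plate top was at 17.2 mm against the 18 mm expected, and its tilt was under 0.1°.
- **Forces and time:** the contact forces reported at the end of each move stayed under 5 N. The work took about 11 s of the 45 s allowed.
- **Smaller housing's cover:** it looks unchanged in the scene image and the arm never went near it. I did not measure its lug again after the job.

No check failed or disagreed. Handing in gave no verdict.

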